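# Stand the microscope display on its prop leg

### The arm

A 7-joint arm with a two-finger parallel gripper is mounted at the origin on the work surface. World frame = base frame: x ahead of the robot, y to its left, z up, the work surface at z = 0. Lengths are in m, angles in rad, forces in N, time in s.
With the tool pointing down it reaches from about 0.375 to 0.925 m from the base axis. Payload 3.1 kg.
Tool frame: the origin (TCP) lies midway between the tips of the shut fingers; the grasp point (between the pads) lies 19 mm behind it; z points along the fingers, y is the direction in which the jaws open and shut (so a half turn about z gives the same grasp; the last joint's range is limited). The gripper opens to 85 mm and grips with 20 to 120 N. Pads are 22 mm wide; open, the fingers measure 114 mm over their backs; the gripper's body (76 mm by 85 mm) begins 54 mm behind the grasp point. The pads swing forward as they close: fully open they stand 13 mm farther back than shut.
Start: joints at [1.018, 0.383, 0.044, 1.598, -0.018, 1.161, -0.05], TCP at [0.286, -0.584, 0.231] pointing down, gripper open.
Joint ranges: [-2.61, 2.61], [-0.41, 2.15], [-1.48, 1.57], [0, 2.5], [-1.57, 4.71], [0.05, 1.97], [-2.85, 2.85]. Speed limits (rad/s): [2.79, 2.79, 3.14, 3.14, 3.14, 3.14, 3.14].

### API

Orientations are given as a rotation vector (axis times angle).
In Python, from workcell import r, vision, order, finder gives the robot as it stands.
- The arm moves only by the shell command python3 -m pendant 'ROWS' [FORCE]. ROWS is JSON, a list of rows, each a list of 3 entries, a list of its own where there are three numbers: the gripper's target within -1 to 1 (shut at 1, half-way at 0, fully open at -1), then the shift along the world's x, y, z in m, then the turn, a rotation vector about the world's x, y, z in degrees. In form: [[hand, [x, y, z], [wx, wy, wz]], ...]. A call has 1 to 10 rows; each row shifts and turns the commanded pose from where the row before left it; what a row does not reach is not made up. A row lasts 1/12 s, in which the tool goes at most 41.7 mm and 7.16 degrees, less where a joint would pass 70% of its speed; a pose out of reach is approached as far as the arm can. A call is refused whole if a number of a shift passes 0.0417 or a number of a turn 7.16, either way. A call with a gripper value outside its range is refused whole. The fingers move at their own pace and stop on an object; FORCE is the grip in N (left out, the last holds). Time passes only in rows, so rows that do not move let the fingers close. It gives the time, the measured TCP pose, the force and the opening at its end, in the units of the state.
- r.read_state(): the state, without advancing time (a new reading comes with each control period).
- vision.camera(name): name is "scene" or "top"; returns a dict with "frame" (420x560x3 uint8, red, green, blue), "K" (3x3 intrinsics, pixels), "distortion" ([k1, k2, p1, p2, k3] as OpenCV has them; the pictures are not rectified), "rvec" (rotation vector, rad) and "tvec" (3), from world to camera coordinates, as OpenCV has them. Camera axes: x right, y down, z forward; pixel columns grow to the right and rows downward; lengths in m; the calibration is good to about 2 mm. A picture is of the moment at which its call begins. There is no depth.
- order.job_done(): hands the job in, once; it reports no verdict.
Trained networks look in a picture, given as the dict that the camera call returned (one of the last four; its "shot" number tells which), for a name from the list of things; names that differ only in an ending like _2 or _b are one class to them, and where a whole thing is asked for, a point or a joint stands for the part that bears it (a point fixed in the world has none). Each returns a list of dicts, best first, with "score" (0 to 1); they miss things now and then, are a little off and sometimes report something else, mostly with a low value. They report only what shows in the picture. A call takes as long as a camera call.
- finder.silhouettes(picture, query): "pixels" (420x560 bool, what is visible of it) and "uv" ([column, row] in pixels, amid what is visible of it).
- finder.landmark_of(picture, query): "uv" ([column, row] in pixels: a listed point, or the origin of a listed thing).
The state is a dict: "time": time; "joints": joint angles; "dq": joint speeds; "joint_torque": joint torques, N m; "tool_pos": TCP position; "orientation": TCP orientation; "ft_force": force on the tool from outside, world axes, zero at the start; "moment": the same for the moment, N m; "finger_gap": finger opening in m.
Only numpy, scipy, OpenCV 4.12 (cv2) and the standard library are available. Lean on these libraries where they do the work, as an engineer would, in place of code of your own. Each camera call takes 0.05 s, during which the arm holds its last target.

### The job

The microscope's small display is stored upright in the blue rack. While it is still in the rack, pull the orange tab to swing the prop leg on its back out past centre until it snaps fully out and locks; then lift the display out by its top edge and set it down gently, without dropping it, so that it stands by itself on its lower edge and the locked leg in the middle of the rubber mat, square to it, screen facing the side with the yellow stripe. Do not knock over or push away the other things on the bench.

Things in the scene. Friction and masses are not known exactly. Their poses are not given: they have to be found in the camera images.
- display_center (a point): Centre of the loose display: white flat panel 16 mm thick (x), 180 wide (y), 160 high (z, up), 0.4 to 0.6 kg. Screen with pink picture on +x face, folding leg on its back (-x). Starts upright in the rack, this point 120 mm above the table. The top 35 mm of both faces is free to pinch across the thickness. Stood on its locked leg it leans back 25 degrees, top towards the leg.
- display_heel (a point): Middle of the display's lower back edge, 8 mm behind and 80 mm below its centre; same axes as the display. When it stands on its leg it rests on this edge and on the foot bar, whose axis is then 97 mm behind this edge and 7 mm up.
- leg (a joint): Prop leg angle (rad): 0 folded along the panel's back, 0.873 fully out at its stop, locked. Hinge line parallel to display y, 16 mm behind the panel's mid-plane, 32 mm above its centre; the foot swings out backwards and up. An over-centre spring pushes it shut below about 0.5 rad and out to the stop above that (gently near it: pull well past), at most 0.125 N m (2 N at the tab).
- leg_tab (a point): Grip point of the leg's orange pull tab: 18 mm wide (y), 10 thick (z), sticking out 36 mm backwards (-x); this point is 13 mm from its outer end, 62 mm down the leg from the hinge and 26 mm behind the leg's mid-plane. Axes turn with the leg (folded: the display's). Folded, the panel rises 110 mm above it, 34 mm away, so the gripper must come in tilted towards the panel.
- leg_foot (a point): Middle of the leg's black rubber foot bar (14 mm thick, 60 mm long), 100.5 mm from the hinge.
- rack: Fixed storage rack; origin under its centre, at table height. Two blue slotted cheeks, 72 to 104 mm either side of the middle (y), hold the panel's side edges; slot floor 40 mm, cheek tops 85 mm above the table; slot 19 mm wide (x). Open in the middle. Axes as the stored display: its leg side faces -x, the robot's side.
- mat: Fixed dark rubber mat, 200 mm (x) by 240 mm (y), 3 mm thick; origin at the middle of its underside, on the table. A yellow stripe runs along its +x edge, the side away from the robot.
- oil_bottle_mid (a point): Amber oil bottle, 28 mm across, 65 mm high (centre). Bystander.
- slide_box_mid (a point): Green slide box, 100 x 85 x 35 mm (centre). Bystander.
- petri_dish_mid (a point): Clear closed dish, 90 mm across, 16 mm high (centre). Bystander.
- specimen_jar_mid (a point): Glass jar with red cap, 54 mm across, 60 mm high (centre). Bystander.
- cleaner_bottle_mid (a point): White bottle with blue cap, 50 mm across, 130 mm high (centre). Bystander.
- beaker_mid (a point): Glass beaker, 66 mm across, 85 mm high (centre). Bystander.
- objective_case_mid (a point): Black round objective case, 38 mm across, 50 mm high (centre). Bystander.

How it is judged:
On the way, in this order (a step that is already met when the one before it is completed fails the run):
1. the leg is fully out and locked while the display is in the rack (value of joint leg above 0.82 rad and distance between display_center and rack below 0.145 m), for 0.2 s.
2. the display is lifted clear of the rack, leg still locked (value of joint leg above 0.82 rad and distance between display_center and rack above 0.17 m), for 0.1 s.
At the end, for the whole second after the job is handed in: Display released and still, leaning 17 to 33 degrees on the locked leg (over 0.82 rad); lower back edge on the striped half of the mat, foot bar on the other half, both within its edges; middle within 40 mm of the mat's middle line; square to the mat within 17 degrees (value of joint leg above 0.82 rad and angle between display_center's own z axis and vertical between 0.3 and 0.57 rad and x of display_heel in the frame of mat between 0 and 0.098 m and y of display_heel in the frame of mat between -0.04 and 0.04 m and z of display_heel in the frame of mat below 0.012 m and x of leg_foot in the frame of mat between -0.1 and 0 m and z of leg_foot in the frame of mat below 0.018 m and angle between the y axis of display_center and the y axis of mat, either way round below 0.3 rad and linear speed of display below 0.02 m/s and contact force between the fingers and display below 0.05 N); the robot touches nothing.
It fails at once if the display falls over (leans more than 57 degrees) (angle between display_center's own z axis and vertical above 1 rad).
It fails at once if the display is dropped: it moves faster than 0.4 m/s while the fingers do not touch it (contact force between the fingers and display below 0.05 N and linear speed of display above 0.4 m/s).
It fails at once if a bystander on the bench is shifted by more than 30 mm or tipped over (distance of any of oil_bottle_mid, slide_box_mid, petri_dish_mid, specimen_jar_mid, cleaner_bottle_mid, beaker_mid, objective_case_mid from where it was at the start of the episode above 0.03 m or angle between any of oil_bottle_mid, slide_box_mid, petri_dish_mid, specimen_jar_mid, cleaner_bottle_mid, beaker_mid, objective_case_mid's own z axis and vertical above 0.6 rad).
It also fails if it takes over 54 s, if anything falls off the work surface, if the arm or the gripper's body presses on something with over 40 N, if the wrist force passes 120 N, or if a joint passes its speed limit or range.

## Working session

There is one attempt and no reset: what is moved stays moved. The work goes in short steps, Python scripts to look and compute and a shell command to move; the robot and the scene stay as the last step left them, time stands still between calls to the robot, and variables do not carry over. Pictures are saved under pics/ and viewed, and the job is handed in when it is done.

```bash
ls -la; mkdir -p pics
cat > h.py <<'E'
import numpy as np, cv2
from scipy.spatial.transform import Rotation as R
from workcell import r, vision, order, finder
def cam(name,save=None):
    p=vision.camera(name)
    if save: cv2.imwrite('pics/'+save+'.png',cv2.cvtColor(p['frame'],cv2.COLOR_RGB2BGR))
    return p
def ray(p,uv):
    K=np.array(p['K'],float);D=np.array(p['distortion'],float)
    n=cv2.undistortPoints(np.array([[uv]],float),K,D)[0,0]
    Rm=cv2.Rodrigues(np.array(p['rvec'],float))[0];t=np.array(p['tvec'],float).ravel()
    o=-Rm.T@t; d=Rm.T@np.array([n[0],n[1],1.]); return o,d/np.linalg.norm(d)
def onz(p,uv,z):
    o,d=ray(p,uv); return o+d*(z-o[2])/d[2]
def tri(obs):
    A=np.zeros((3,3));b=np.zeros(3)
    for p,uv in obs:
        o,d=ray(p,uv);M=np.eye(3)-np.outer(d,d);A+=M;b+=M@o
    x=np.linalg.solve(A,b)
    res=[np.linalg.norm((np.eye(3)-np.outer(d,d))@(x-o)) for o,d in (ray(p,uv) for p,uv in obs)]
    return x,res
def proj(p,X):
    return cv2.projectPoints(np.array(X,float).reshape(-1,3),np.array(p['rvec'],float),np.array(p['tvec'],float),np.array(p['K'],float),np.array(p['distortion'],float))[0].reshape(-1,2)
def st():
    s=r.read_state(); 
    print({k:(np.round(v,4).tolist()) for k,v in s.items()})
    print(np.round(R.from_rotvec(s['orientation']).as_matrix(),3)); return s
E
python3 - <<'E'
from h import *
st()
ps=cam('scene','s0');pt=cam('top','t0')
for p in (ps,pt):
    o,_=ray(p,(280,210));print('cam',o,onz(p,(280,210),0))
names="display_center display_heel leg_tab leg_foot rack mat oil_bottle_mid slide_box_mid petri_dish_mid specimen_jar_mid cleaner_bottle_mid beaker_mid objective_case_mid".split()
for n in names:
    l=[finder.landmark_of(p,n) for p in (ps,pt)]
    print(n,[[(np.round(d['uv'],1).tolist(),round(float(d['score']),2)) for d in x[:2]] for x in l])
    if l[0] and l[1]: x,res=tri([(ps,l[0][0]['uv']),(pt,l[1][0]['uv'])]);print('   ',np.round(x,4),np.round(res,4))
E
```

```text
total 12
drwxr-xr-x  3 agent agent 4096 Dec  6 23:35 .
drwxr-xr-x 23 root  root  4096 Dec  6 23:35 ..
drwxr-xr-x  2 agent agent 4096 Dec  6 23:35 pics
{'time': 0.0, 'joints': [1.0182, 0.3839, 0.0438, 1.5996, -0.0179, 1.1612, -0.0499], 'dq': [-0.0016, -0.0015, 0.0007, -0.0015, -0.0027, 0.0011, -0.0], 'joint_torque': [-0.0005, -43.3462, 1.0242, -24.9513, 0.0105, 0.0114, 0.0], 'tool_pos': [0.2851, -0.5831, 0.2299], 'orientation': [-3.0582, -0.7078, 0.0012], 'ft_force': [-0.0137, 0.153, -0.3555], 'moment': [-0.0058, 0.0178, -0.0059], 'finger_gap': 0.0853}
[[ 0.898  0.439 -0.001]
 [ 0.439 -0.898  0.002]
 [-0.    -0.003 -1.   ]]
cam [1.35487148 0.20567205 0.76724561] [ 0.42094572 -0.06745414  0.        ]
cam [ 0.35270686 -0.01675989  1.19672107] [ 5.38886220e-01 -1.45496653e-02  2.22044605e-16]
display_center [[([369.2, 239.4], 0.68)], [([194.4, 175.0], 0.81), ([360.0, 201.0], 0.57)]]
    [0.6091 0.2072 0.1157] [0.0007 0.0007]
display_heel [[([364.3, 261.9], 0.64)], [([201.4, 182.2], 0.92)]]
    [0.6072 0.2043 0.038 ] [0.0006 0.0006]
leg_tab [[], [([189.1, 191.4], 0.78)]]
leg_foot [[], [([
[... 391 characters left out ...]
37] [0.0023 0.0023]
petri_dish_mid [[([351.5, 207.5], 0.54)], [([220.6, 275.7], 0.73), ([198.3, 184.0], 0.67)]]
    [0.3536 0.1418 0.0058] [0.0039 0.0039]
specimen_jar_mid [[([272.1, 279.8], 0.74)], [([190.3, 190.7], 0.72), ([273.8, 141.3], 0.54)]]
    [0.6403 0.1139 0.0173] [0.134 0.134]
cleaner_bottle_mid [[([470.5, 288.1], 0.83)], [([112.9, 163.4], 0.67)]]
    [0.6512 0.4479 0.0638] [0.0023 0.0023]
beaker_mid [[([466.4, 251.7], 0.59), ([364.3, 262.0], 0.21)], [([107.7, 217.1], 0.61), ([195.5, 184.9], 0.38)]]
    [0.5049 0.4552 0.0449] [0.0006 0.0006]
objective_case_mid [[([132.4, 222.1], 0.6), ([359.9, 271.8], 0.15)], [([435.0, 182.5], 0.49)]]
    [ 0.6196 -0.4458  0.022 ] [0.0013 0.0013]
```

View pics/s0.png

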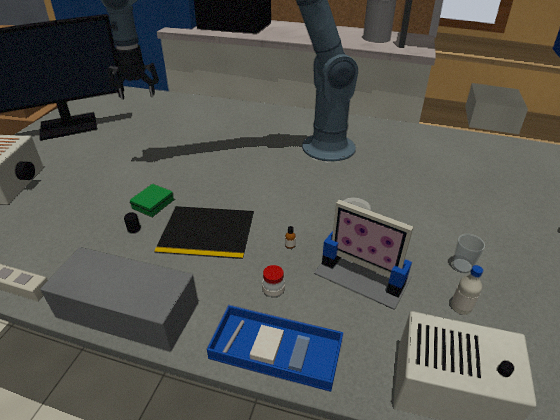

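View pics/t0.png

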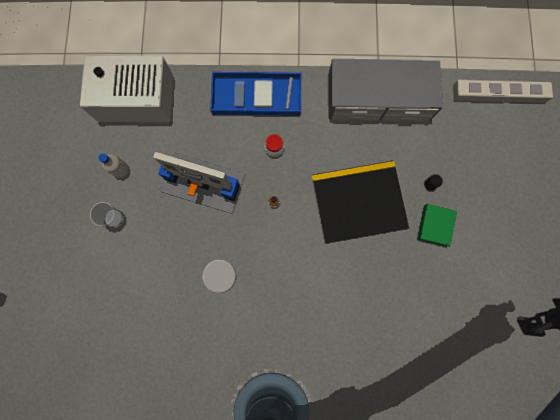

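The robot is at bottom centre in the top view. The rack holds the display at about (200,180), with the orange tab at (193,189). The mat is at about (360,202) with its stripe on the far side. I'll zoom in for the yaw angles.

Run:
```python
from h import *
ps=cam('scene');pt=cam('top')
def crop(p,x0,y0,w,h,n,f=4):
    im=cv2.cvtColor(p['frame'],cv2.COLOR_RGB2BGR)[y0:y0+h,x0:x0+w]
    cv2.imwrite('pics/'+n+'.png',cv2.resize(im,None,fx=f,fy=f,interpolation=cv2.INTER_CUBIC))
crop(pt,140,140,120,85,'rack_t',6)
crop(ps,300,190,130,120,'rack_s',5)
m=finder.silhouettes(pt,'mat')
for d in m[:2]:
    px=d['pixels'].astype(np.uint8);print(d['score'],d['uv'],px.sum())
    c=max(cv2.findContours(px,cv2.RETR_EXTERNAL,cv2.CHAIN_APPROX_NONE)[0],key=len)
    W=np.array([onz(pt,q,0.003)[:2] for q in c[:,0].astype(float)])
    print(cv2.minAreaRect(W.astype(np.float32)*1000))
m=finder.silhouettes(ps,'mat')
for d in m[:2]:
    px=d['pixels'].astype(np.uint8);print(d['score'],d['uv'],px.sum())
    c=max(cv2.findContours(px,cv2.RETR_EXTERNAL,cv2.CHAIN_APPROX_NONE)[0],key=len)
    W=np.array([onz(ps,q,0.003)[:2] for q in c[:,0].astype(float)])
    print(cv2.minAreaRect(W.astype(np.float32)*1000))
```

```text
0.86 [360.4, 200.3] 5935
((567.4797973632812, -238.05828857421875), (200.78729248046875, 241.42283630371094), 10.9340181350708)
0.46 [192.2, 172.5] 1363
((628.397705078125, 246.7429656982422), (242.06732177734375, 89.0552978515625), 73.4744873046875)
0.9 [205.8, 235.0] 3938
((571.8562622070312, -239.17837524414062), (203.50523376464844, 240.79624938964844), 11.001195907592773)
```

View pics/rack_t.png

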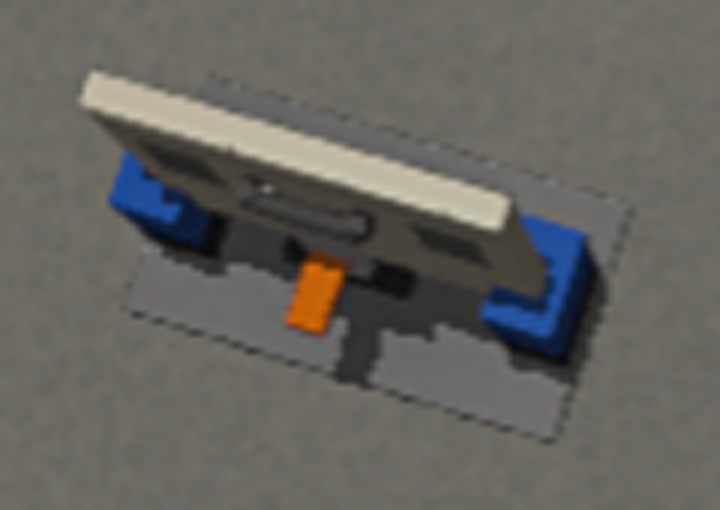

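View pics/rack_s.png

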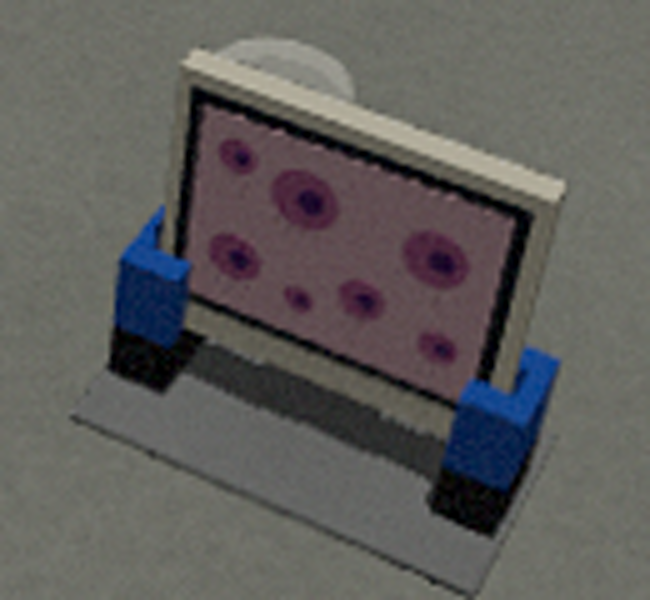

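Run:
```python
from h import *
ps=cam('scene');pt=cam('top')
f=lambda x,y,u,v,k:((u+.5)/k-.5+x,(v+.5)/k-.5+y)
T=[f(140,140,*q,6) for q in [(94,71),(511,196),(503,229),(82,104)]]
W=np.array([onz(pt,q,0.2)[:2] for q in T]);print(W,cv2.minAreaRect((W*1000).astype(np.float32)), W.mean(0))
S=[f(300,190,*q,5) for q in [(198,50),(563,185),(555,203),(182,66)]]
W=np.array([onz(ps,q,0.2)[:2] for q in S]);print(W,cv2.minAreaRect((W*1000).astype(np.float32)),W.mean(0))
# base plate
T=[f(140,140,*q,6) for q in [(130,313),(553,440),(633,208),(212,77)]]
W=np.array([onz(pt,q,0.00)[:2] for q in T]);print(W,W.mean(0),np.degrees(np.arctan2(*(W[1]-W[0]))))
# tab
tab=[f(140,140,*q,6) for q in [(292,324),(328,331),(306,253),(346,256)]]
print([onz(pt,q,0.095) for q in tab])
for n in ['specimen_jar_mid','petri_dish_mid','oil_bottle_mid']:
  for p in (ps,pt):
    print(n,[(np.round(d['uv'],1),onz(p,d['uv'],.03).round(3),round(d['score'],2)) for d in finder.landmark_of(p,n)[:3]])
```

```text
[[0.64614052 0.28829368]
 [0.59671411 0.11808517]
 [0.58325181 0.12077863]
 [0.63238089 0.29229149]] ((614.70361328125, 204.562255859375), (178.41058349609375, 14.328556060791016), 74.01589965820312) [0.61462183 0.20486224]
[[0.58846872 0.12348627]
 [0.6389185  0.29091585]
 [0.65195932 0.28806055]
 [0.6026349  0.11857481]] ((620.1082763671875, 205.4097900390625), (176.51719665527344, 14.974255561828613), 73.77371978759766) [0.62049536 0.20525937]
[[0.58624825 0.32477898]
 [0.52844594 0.12118546]
 [0.64062352 0.08673668]
 [0.70264368 0.29186793]] [0.61449035 0.20614226] -164.15020654743418
[array([0.563837  , 0.22607655, 0.095     ]), array([0.56096095, 0.21013766, 0.095     ]), array([0.59558547, 0.22146551, 0.095     ]), array([0.59448446, 0.20378469, 0.095     ])]
specimen_jar_mid [(array([272.2, 279. ]), array([0.718, 0.   , 0.03 ]), 0.65)]
specimen_jar_mid [(array([271.4, 143.4]), array([0.724, 0.013, 0.03 ]), 0.83), (array([194.8, 174.3]), array([0.631, 0.225, 0.03 ]), 0.34)]
petri_dish_mid [(array([350.1, 210.5]), array([0.402, 0.138, 0.03 ]), 0.68)]
petri_dish_mid [(array([215.7, 277.3]), array([0.348, 0.155, 0.03 ]), 0.79)]
oil_bottle_mid [(array([288.5, 237.4]), array([ 0.564, -0.002,  0.03 ]), 0.75)]
oil_bottle_mid [(array([272.1, 200.7]), array([0.56 , 0.008, 0.03 ]), 0.45)]
```

```bash
python3 -m pendant '[[0,[0.018,0.0405,0.007],[0,0,6.88]],[0,[0.018,0.0405,0.007],[0,0,6.88]],[0,[0.018,0.0405,0.007],[0,0,6.88]],[0,[0.018,0.0405,0.007],[0,0,6.88]],[0,[0.018,0.0405,0.007],[0,0,6.88]],[0,[0.018,0.0405,0.007],[0,0,6.88]],[0,[0.018,0.0405,0.007],[0,0,6.88]],[0,[0.018,0.0405,0.007],[0,0,6.88]],[0,[0.018,0.0405,0.007],[0,0,6.88]],[0,[0.018,0.0405,0.007],[0,0,6.88]]]' 20; python3 -m pendant '[[0,[0.0035,0.0405,0],[0,0,6.88]],[0,[0.0035,0.0405,0],[0,0,6.88]],[0,[0.0035,0.0405,0],[0,0,6.88]],[0,[0.0035,0.0405,0],[0,0,6.88]],[0,[0.0035,0.0405,0],[0,0,6.88]],[0,[0.0035,0.0405,0],[0,0,6.88]],[0,[0.0035,0.0405,0],[0,0,6.88]],[0,[0.0035,0.0405,0],[0,0,6.88]],[0,[0.0035,0.0405,0],[0,0,6.88]],[0,[0.0035,0.0405,0],[0,0,6.88]]]'
cat >> h.py <<'E'
yaw=np.radians(-16.2)
ex=np.array([np.cos(yaw),np.sin(yaw),0]);ey=np.array([-np.sin(yaw),np.cos(yaw),0]);ez=np.array([0,0,1.])
C=np.array([.617,.205,.12])
def goto(pos,z,y,n=None):
    s=r.read_state();z=np.array(z)/np.linalg.norm(z);y=y-z*np.dot(y,z);y/=np.linalg.norm(y)
    Rt=np.stack([np.cross(y,z),y,z],1);Rc=R.from_rotvec(s['orientation']).as_matrix()
    rv=np.degrees(R.from_matrix(Rt@Rc.T).as_rotvec());d=np.array(pos)-s['tool_pos']
    k=int(np.ceil(max(np.linalg.norm(d)/.0417,np.linalg.norm(rv)/7.16)))
    n=n or k
    print('total',d.round(4),rv.round(2),'minrows',k,'per row of',n,(d/n).round(4),(rv/n).round(2))
E
python3 - <<'E'
from h import *
st(); a=np.radians(40)
z=np.sin(a)*ex-np.cos(a)*ez
goto([.522,.232,.152],z,ey,10)
E
```

```text
time: 2.83
tool_pos: [0.4531, -0.206, 0.297]
orientation: [2.118, 2.319, -0.0]
ft_force: [1.9, -0.2, -0.6]
finger_gap: 0.0424
time: 3.67
tool_pos: [0.4877, 0.1989, 0.2968]
orientation: [0.438, 3.109, -0.0]
ft_force: [1.0, 0.9, 0.2]
finger_gap: 0.042
{'time': 3.6667, 'joints': [0.2385, 0.1604, -0.7686, 1.7847, 0.1187, 1.2422, 0.729], 'dq': [-0.6473, 0.5817, -0.4447, -0.471, 0.4645, 0.0932, 0.2371], 'joint_torque': [1.8874, -30.2318, -2.7677, -24.2786, -0.4241, 0.0778, -0.1546], 'tool_pos': [0.4877, 0.1989, 0.2968], 'orientation': [0.438, 3.1094, -0.0003], 'ft_force': [1.0236, 0.8591, 0.1841], 'moment': [0.0151, 0.0193, -0.0055], 'finger_gap': 0.042}
[[-0.961  0.276  0.001]
 [ 0.276  0.961 -0.   ]
 [-0.002  0.    -1.   ]]
total [ 0.0343  0.0331 -0.1448] [-11.08 -38.34  -0.16] minrows 6 per row of 10 [ 0.0034  0.0033 -0.0145] [-1.11 -3.83 -0.02]
```

```bash
python3 -m pendant '[[0,[0.0025,0.0005,-0.018],[-1.38,-4.8,0]],[0,[0.0025,0.0005,-0.018],[-1.38,-4.8,0]],[0,[0.0025,0.0005,-0.018],[-1.38,-4.8,0]],[0,[0.0025,0.0005,-0.018],[-1.38,-4.8,0]],[0,[0.0025,0.0005,-0.018],[-1.38,-4.8,0]],[0,[0.0025,0.0005,-0.018],[-1.38,-4.8,0]],[0,[0.0025,0.0005,-0.018],[-1.38,-4.8,0]],[0,[0.0025,0.0005,-0.018],[-1.38,-4.8,0]],[0,[0,0,0],[0,0,0]],[0,[0,0,0],[0,0,0]]]'
python3 - <<'E'
from h import *
st(); a=np.radians(40)
z=np.sin(a)*ex-np.cos(a)*ez
goto([.522,.232,.152],z,ey,10)
goto([.584,.2136,.0754],z,ey,10)
p=cam('top','t1');q=cam('scene','s1')
cv2.imwrite('pics/t1c.png',cv2.resize(cv2.cvtColor(p['frame'],cv2.COLOR_RGB2BGR)[120:300,100:320],None,fx=3,fy=3,interpolation=cv2.INTER_CUBIC))
cv2.imwrite('pics/s1c.png',cv2.resize(cv2.cvtColor(q['frame'],cv2.COLOR_RGB2BGR)[100:300,250:490],None,fx=3,fy=3,interpolation=cv2.INTER_CUBIC))
E
```

```text
time: 4.5
tool_pos: [0.505, 0.1984, 0.1609]
orientation: [0.357, 2.478, -0.128]
ft_force: [0.3, 1.1, -0.1]
finger_gap: 0.0428
{'time': 4.5, 'joints': [-0.0677, 0.1852, -0.7386, 2.2347, 1.1127, 0.7752, -0.3318], 'dq': [0.0289, -0.0278, 0.0021, -0.0611, -0.0157, -0.0037, 0.0083], 'joint_torque': [-0.5358, -23.8159, -2.4547, -18.7638, 1.4804, 0.7198, -0.1622], 'tool_pos': [0.505, 0.1984, 0.1609], 'orientation': [0.3567, 2.4783, -0.128], 'ft_force': [0.3443, 1.056, -0.1252], 'moment': [0.2087, 0.571, -0.0076], 'finger_gap': 0.0428}
[[-0.769  0.284  0.573]
 [ 0.224  0.959 -0.175]
 [-0.599 -0.007 -0.801]]
total [ 0.017   0.0336 -0.0089] [-0.53 -3.18  0.32] minrows 1 per row of 10 [ 0.0017  0.0034 -0.0009] [-0.05 -0.32  0.03]
total [ 0.079   0.0152 -0.0855] [-0.53 -3.18  0.32] minrows 3 per row of 10 [ 0.0079  0.0015 -0.0086] [-0.05 -0.32  0.03]
```

View pics/t1c.png

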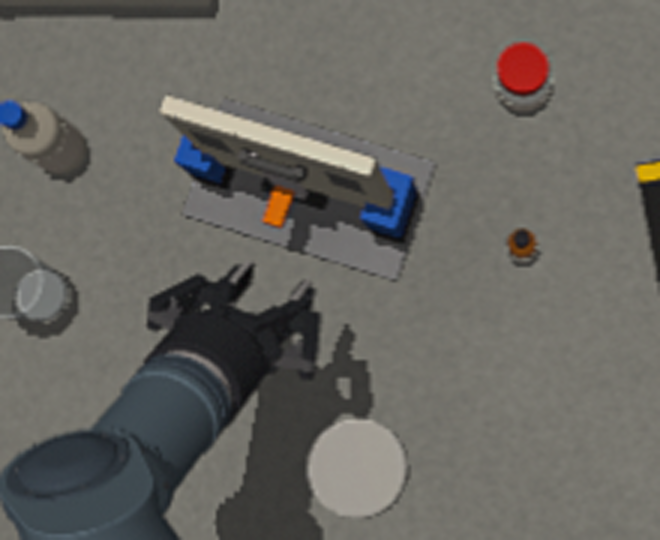

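View pics/s1c.png

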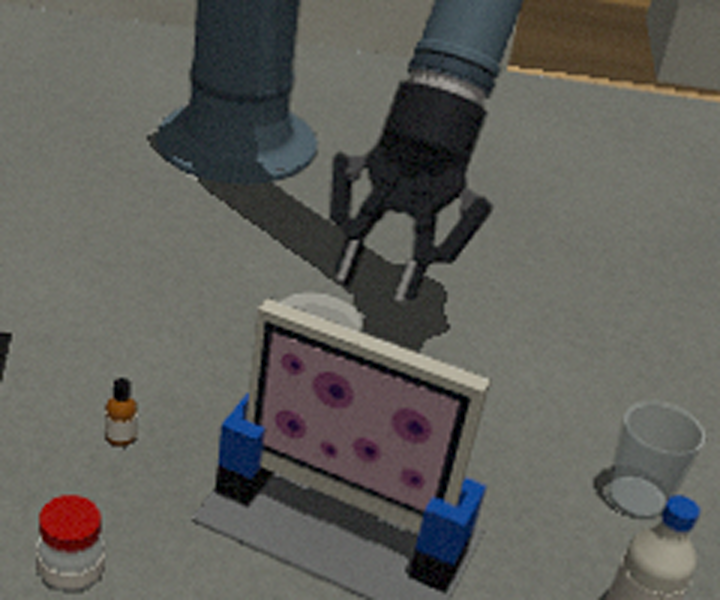

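```bash
python3 -m pendant '[[0,[0.0057,0.0112,-0.003],[-0.2,-1.06,0.1]],[0,[0.0057,0.0112,-0.003],[-0.2,-1.06,0.1]],[0,[0.0057,0.0112,-0.003],[-0.2,-1.06,0.1]],[0,[0,0,0],[0,0,0]],[0,[0,0,0],[0,0,0]]]'
python3 - <<'E'
from h import *
a=np.radians(40)
z=np.sin(a)*ex-np.cos(a)*ez
goto([.522,.232,.152],z,ey,1)
goto([.584,.2136,.0754],z,ey,10)
E
```

```text
time: 5.02
tool_pos: [0.5248, 0.2324, 0.1546]
orientation: [0.351, 2.418, -0.123]
ft_force: [-0.9, 0.5, -0.3]
finger_gap: 0.0426
total [-0.0028 -0.0004 -0.0026] [-0.15  0.3   0.24] minrows 1 per row of 1 [-0.0028 -0.0004 -0.0026] [-0.15  0.3   0.24]
total [ 0.0592 -0.0188 -0.0792] [-0.15  0.3   0.24] minrows 3 per row of 10 [ 0.0059 -0.0019 -0.0079] [-0.02  0.03  0.02]
```

```bash
python3 -m pendant '[[0,[0.0074,-0.0023,-0.0099],[0,0,0]],[0,[0.0074,-0.0023,-0.0099],[0,0,0]],[0,[0.0074,-0.0023,-0.0099],[0,0,0]],[0,[0.0074,-0.0023,-0.0099],[0,0,0]],[0,[0.0074,-0.0023,-0.0099],[0,0,0]],[0,[0.0074,-0.0023,-0.0099],[0,0,0]],[0,[0.0074,-0.0023,-0.0099],[0,0,0]],[0,[0.0074,-0.0023,-0.0099],[0,0,0]],[0,[0,0,0],[0,0,0]]]'
python3 - <<'E'
from h import *
a=np.radians(40)
z=np.sin(a)*ex-np.cos(a)*ez
goto([.584,.2136,.0754],z,ey,1)
p=cam('top');q=cam('scene')
cv2.imwrite('pics/t2c.png',cv2.resize(cv2.cvtColor(p['frame'],cv2.COLOR_RGB2BGR)[140:240,140:260],None,fx=6,fy=6,interpolation=cv2.INTER_CUBIC))
cv2.imwrite('pics/s2c.png',cv2.resize(cv2.cvtColor(q['frame'],cv2.COLOR_RGB2BGR)[150:310,290:490],None,fx=3.7,fy=3.7,interpolation=cv2.INTER_CUBIC))
E
```

```text
time: 5.77
tool_pos: [0.5842, 0.2098, 0.0735]
orientation: [0.355, 2.418, -0.13]
ft_force: [0.6, -1.2, -0.3]
finger_gap: 0.0423
total [-0.0002  0.0038  0.0019] [0.06 0.21 0.5 ] minrows 1 per row of 1 [-0.0002  0.0038  0.0019] [0.06 0.21 0.5 ]
```

View pics/t2c.png

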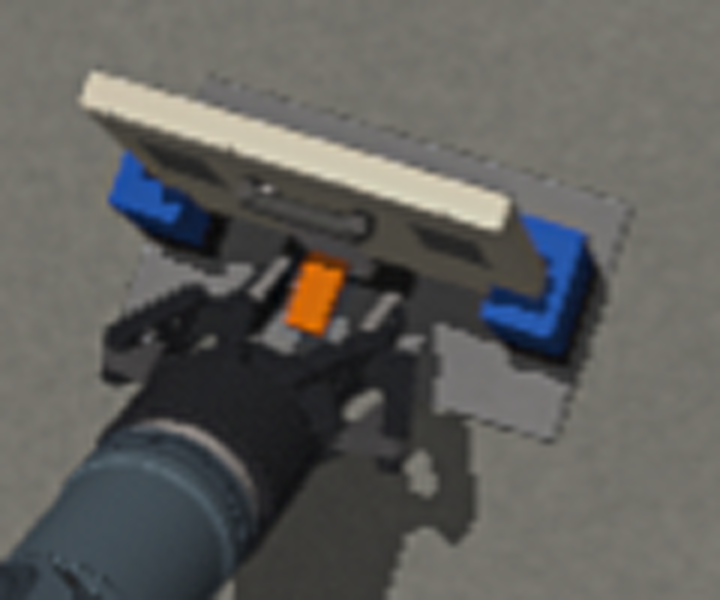

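View pics/s2c.png

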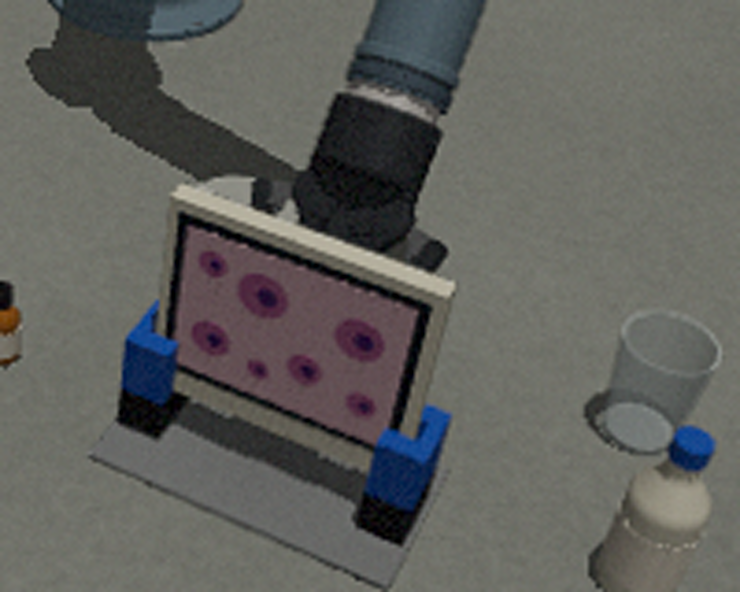

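The tab at (318,290) lies between the pads at (270,280) and (382,310). I'll make a small +y correction and then close gently.

```bash
python3 -m pendant '[[0,[0,0.0033,0.001],[0,0,0.4]],[0,[0,0,0],[0,0,0]],[0.6,[0,0,0],[0,0,0]],[1,[0,0,0],[0,0,0]],[1,[0,0,0],[0,0,0]],[1,[0,0,0],[0,0,0]],[1,[0,0,0],[0,0,0]]]' 25
python3 - <<'E'
from h import *
a=np.radians(40)
z=np.sin(a)*ex-np.cos(a)*ez
goto([.584,.2136,.0754],z,ey,1)
p=cam('top')
cv2.imwrite('pics/t3c.png',cv2.resize(cv2.cvtColor(p['frame'],cv2.COLOR_RGB2BGR)[140:240,140:260],None,fx=6,fy=6,interpolation=cv2.INTER_CUBIC))
P=np.array([[-.030,-.062]]);h=C+ex*-.016+ez*.032
prev=None
for t in np.arange(0,.95,.1):
    x=-62*np.sin(t)-30*np.cos(t);zz=-62*np.cos(t)+30*np.sin(t)
    w=ex*x/1000+ez*zz/1000
    if prev is not None: print(round(t,2),(w-prev).round(4))
    prev=w
E
```

```text
time: 6.45
tool_pos: [0.5826, 0.2169, 0.0757]
orientation: [0.34, 2.418, -0.122]
ft_force: [-4.8, -1.0, 5.7]
finger_gap: 0.0176
total [ 0.0014 -0.0033 -0.0003] [-0.02  0.33 -0.23] minrows 1 per row of 1 [ 0.0014 -0.0033 -0.0003] [-0.02  0.33 -0.23]
0.1 [-0.0058  0.0017  0.0033]
0.2 [-0.0055  0.0016  0.0039]
0.3 [-0.0051  0.0015  0.0044]
0.4 [-0.0046  0.0013  0.0049]
0.5 [-0.0041  0.0012  0.0054]
0.6 [-0.0036  0.001   0.0058]
0.7 [-0.003   0.0009  0.0061]
0.8 [-0.0024  0.0007  0.0064]
0.9 [-0.0018  0.0005  0.0066]
```

View pics/t3c.png

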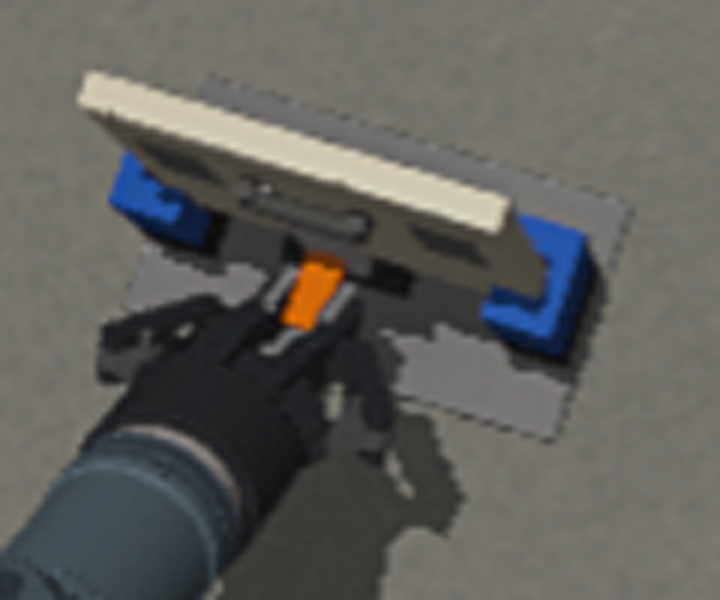

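```bash
python3 -m pendant '[[1,[-0.0058,0.0017,0.0033],[0,0,0]],[1,[-0.0055,0.0016,0.0039],[0,0,0]],[1,[-0.0051,0.0015,0.0044],[0,0,0]],[1,[-0.0046,0.0013,0.0049],[0,0,0]],[1,[-0.0041,0.0012,0.0054],[0,0,0]],[1,[-0.0036,0.001,0.0058],[0,0,0]],[1,[-0.003,0.0009,0.0061],[0,0,0]],[1,[-0.0024,0.0007,0.0064],[0,0,0]],[1,[0,0,0],[0,0,0]],[1,[0,0,0],[0,0,0]]]'
python3 - <<'E'
from h import *
st()
p=cam('top');q=cam('scene')
cv2.imwrite('pics/t4c.png',cv2.resize(cv2.cvtColor(p['frame'],cv2.COLOR_RGB2BGR)[140:240,140:260],None,fx=6,fy=6,interpolation=cv2.INTER_CUBIC))
cv2.imwrite('pics/s4c.png',cv2.resize(cv2.cvtColor(q['frame'],cv2.COLOR_RGB2BGR)[150:310,290:490],None,fx=3.7,fy=3.7,interpolation=cv2.INTER_CUBIC))
E
```

```text
time: 7.33
tool_pos: [0.5492, 0.2271, 0.1167]
orientation: [0.339, 2.417, -0.121]
ft_force: [-0.3, -1.2, -0.3]
finger_gap: 0.0176
{'time': 7.3333, 'joints': [-0.1616, 0.3824, -0.6768, 2.1765, 1.3946, 0.8393, -0.5703], 'dq': [-0.0027, 0.0115, 0.0089, -0.0074, 0.0142, 0.0011, -0.0039], 'joint_torque': [-0.4222, -32.7852, -4.968, -18.39, 1.8207, 1.05, 0.0165], 'tool_pos': [0.5492, 0.2271, 0.1167], 'orientation': [0.3393, 2.4167, -0.1209], 'ft_force': [-0.2668, -1.2313, -0.295], 'moment': [0.0345, 0.9806, -0.2367], 'finger_gap': 0.0176}
[[-0.732  0.274  0.624]
 [ 0.211  0.962 -0.176]
 [-0.648  0.003 -0.762]]
```

View pics/t4c.png

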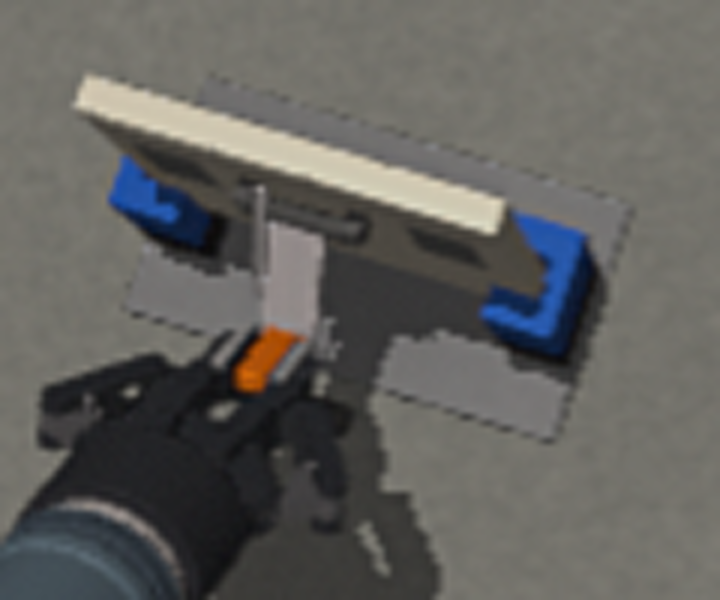

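View pics/s4c.png

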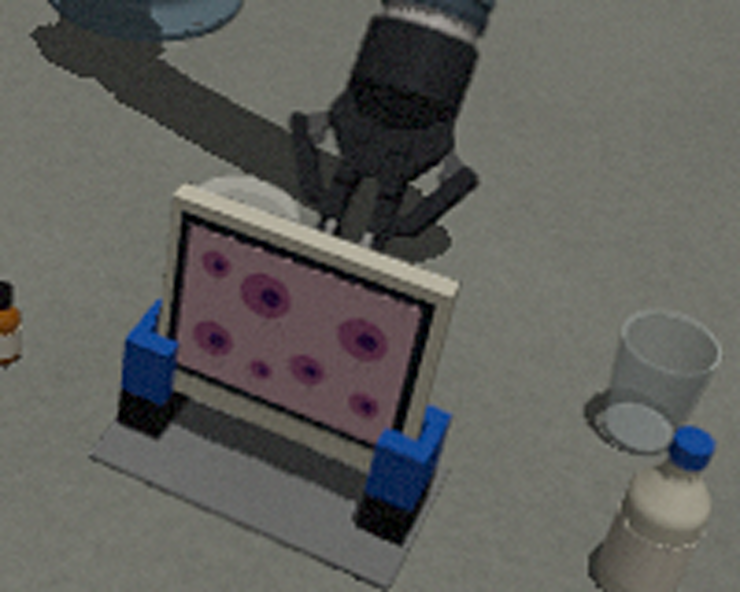

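The leg is well out: the tab is at (265,360) and the leg bar is visible. I'll pull a little further, then release.

```bash
python3 -m pendant '[[1,[-0.002,0.0005,0.0066],[0,0,0]],[1,[-0.0012,0.0003,0.005],[0,0,0]],[1,[0,0,0],[0,0,0]],[1,[0,0,0],[0,0,0]]]'
python3 - <<'E'
from h import *
s=r.read_state();print(s['tool_pos'],s['ft_force'],s['moment'])
E
python3 -m pendant '[[0.2,[0,0,0],[0,0,0]],[0.2,[0,0,0],[0,0,0]],[0.2,[0,0,0],[0,0,0]],[0.2,[-0.008,0.0023,0.0099],[0,0,0]],[0.2,[-0.016,0.0046,0.0198],[0,0,0]],[0.2,[-0.016,0.0046,0.0198],[0,0,0]],[0.2,[-0.016,0.0046,0.0198],[0,0,0]],[0.2,[0,0,0],[0,0,0]]]'
python3 - <<'E'
from h import *
p=cam('top');q=cam('scene')
cv2.imwrite('pics/t5c.png',cv2.resize(cv2.cvtColor(p['frame'],cv2.COLOR_RGB2BGR)[140:240,140:260],None,fx=6,fy=6,interpolation=cv2.INTER_CUBIC))
for n in ['leg_tab','leg_foot','display_center','display_heel']:
  for c,k in ((p,'t'),(q,'s')):
    print(n,k,[(np.round(d['uv'],1),round(d['score'],2)) for d in finder.landmark_of(c,n)[:2]])
def L(t,a,b): return C+ex*(-16-a*np.sin(t)-b*np.cos(t))/1000+ez*(32-a*np.cos(t)+b*np.sin(t))/1000
for t in (0,.7,.8,.873): print(t,proj(p,[L(t,62,26),L(t,62,39),L(t,100.5,0)]).round(1).tolist())
E
```

```text
time: 7.77
tool_pos: [0.546, 0.2274, 0.1273]
orientation: [0.341, 2.418, -0.121]
ft_force: [2.6, -1.2, -3.7]
finger_gap: 0.0176
[0.54604782 0.22740059 0.1273121 ] [ 2.64829215 -1.18941566 -3.71659592] [0.30734261 0.87913839 0.02452093]
time: 8.43
tool_pos: [0.4886, 0.2487, 0.2008]
orientation: [0.333, 2.414, -0.112]
ft_force: [-0.6, 1.4, 0.5]
finger_gap: 0.0343
leg_tab t [(array([181.1, 201.8]), 0.65)]
leg_tab s []
leg_foot t [(array([182.8, 208.8]), 0.77), (array([218.5, 277.1]), 0.3)]
leg_foot s []
display_center t [(array([190.7, 174.8]), 0.78)]
display_center s [(array([369.1, 240.4]), 0.91), (array([349.3, 207.4]), 0.2)]
display_heel t [(array([200.2, 182.2]), 0.61)]
display_heel s [(array([365.9, 259.1]), 0.6)]
0 [[192.4, 189.2], [190.8, 193.8], [198.3, 183.1]]
0.7 [[185.7, 199.2], [183.7, 202.3], [188.8, 204.0]]
0.8 [[184.8, 199.8], [182.8, 202.5], [187.4, 206.2]]
0.873 [[184.2, 200.0], [182.2, 202.5], [186.3, 207.6]]
```

View pics/t5c.png

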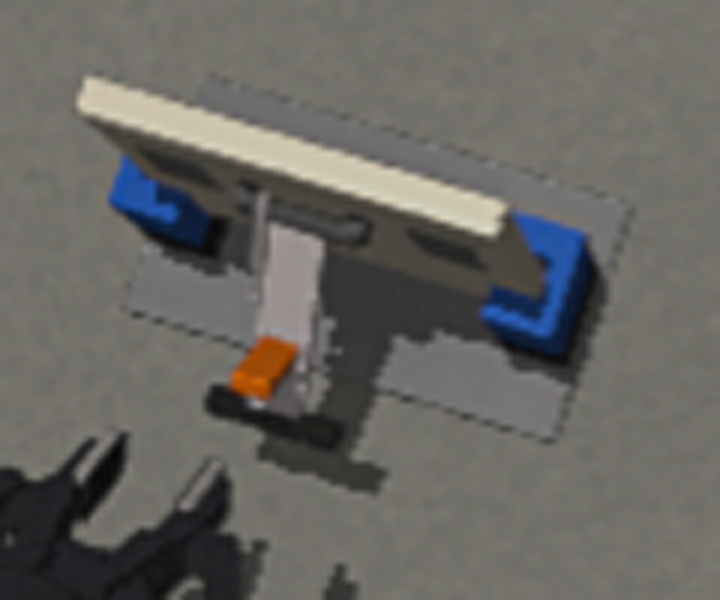

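Leg locked out: the foot bar is at (275,417) in the crop, which matches the 0.873 rad prediction within about 1 px. Next I'll re-measure the top edge and reorient the tool for the lift.

Run:
```python
from h import *
p=cam('top');q=cam('scene')
f=lambda x,y,u,v,k:((u+.5)/k-.5+x,(v+.5)/k-.5+y)
T=[f(140,140,*u,6) for u in [(88,75),(507,200),(499,233),(77,108)]]
W=np.array([onz(p,u,0.2)[:2] for u in T]);d=W[0]-W[1];print(W.mean(0),np.degrees(np.arctan2(-d[0],d[1])))
cv2.imwrite('pics/s5c.png',cv2.resize(cv2.cvtColor(q['frame'],cv2.COLOR_RGB2BGR)[190:310,300:430],None,fx=5,fy=5,interpolation=cv2.INTER_CUBIC))
goto([.54,.235,.29],-ez,ex)
goto([.614,.204,.29],-ez,ex)
```

```text
[0.61295533 0.20669176] -16.108795766451024
total [ 0.0505 -0.0084  0.0944] [ 38.9   21.6  -86.14] minrows 14 per row of 14 [ 0.0036 -0.0006  0.0067] [ 2.78  1.54 -6.15]
total [ 0.1245 -0.0394  0.0944] [ 38.9   21.6  -86.14] minrows 14 per row of 14 [ 0.0089 -0.0028  0.0067] [ 2.78  1.54 -6.15]
```

View pics/s5c.png

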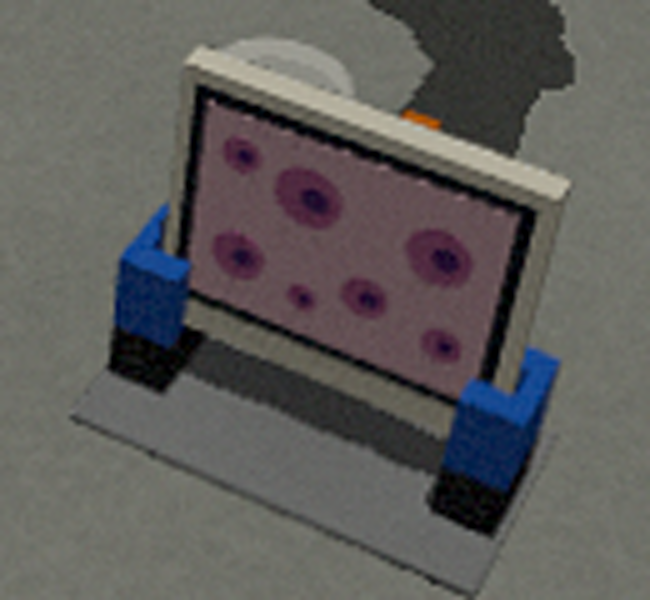

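```bash
python3 -m pendant '[[-1,[0,0,0.016],[2.78,1.54,-6.15]],[-1,[0,0,0.016],[2.78,1.54,-6.15]],[-1,[0,0,0.016],[2.78,1.54,-6.15]],[-1,[0,0,0.016],[2.78,1.54,-6.15]],[-1,[0,0,0.016],[2.78,1.54,-6.15]],[-1,[0,0,0.016],[2.78,1.54,-6.15]],[-1,[0.016,-0.0053,0],[2.78,1.54,-6.15]],[-1,[0.016,-0.0053,0],[2.78,1.54,-6.15]],[-1,[0.016,-0.0053,0],[2.78,1.54,-6.15]],[-1,[0.016,-0.0053,0],[2.78,1.54,-6.15]]]'; python3 -m pendant '[[-1,[0.016,-0.0053,0],[2.78,1.54,-6.15]],[-1,[0.016,-0.0053,0],[2.78,1.54,-6.15]],[-1,[0.016,-0.0053,0],[2.78,1.54,-6.15]],[-1,[0.016,-0.0053,0],[2.78,1.54,-6.15]],[-1,[0,0,0],[0,0,0]],[-1,[0,0,0],[0,0,0]],[-1,[0,0,0],[0,0,0]]]'
python3 - <<'E'
from h import *
st()
goto([.616,.2065,.29],-ez,ex,1)
p=cam('top','t6')
E
```

```text
time: 9.87
tool_pos: [0.5543, 0.2225, 0.2924]
orientation: [1.913, 2.211, -0.043]
ft_force: [0.3, 1.0, -0.6]
finger_gap: 0.0855
time: 10.45
tool_pos: [0.6169, 0.2016, 0.2915]
orientation: [2.51, 1.888, -0.001]
ft_force: [-1.0, 0.9, -0.2]
finger_gap: 0.0853
{'time': 10.45, 'joints': [0.0757, 0.4033, -0.6009, 1.5049, 0.2329, 1.306, -0.8303], 'dq': [-0.0181, -0.0184, -0.0326, 0.0158, -0.0054, -0.0023, -0.002], 'joint_torque': [1.4105, -40.8103, -4.3829, -25.8947, 0.1665, -0.0006, -0.002], 'tool_pos': [0.6169, 0.2016, 0.2915], 'orientation': [2.5104, 1.8876, -0.0013], 'ft_force': [-1.048, 0.8704, -0.1624], 'moment': [0.0279, 0.0406, -0.0411], 'finger_gap': 0.0853}
[[ 0.278  0.961 -0.   ]
 [ 0.961 -0.278 -0.001]
 [-0.001  0.    -1.   ]]
total [-0.0009  0.0049 -0.0015] [ 0.06 -0.01 -0.08] minrows 1 per row of 1 [-0.0009  0.0049 -0.0015] [ 0.06 -0.01 -0.08]
```

View pics/t6.png

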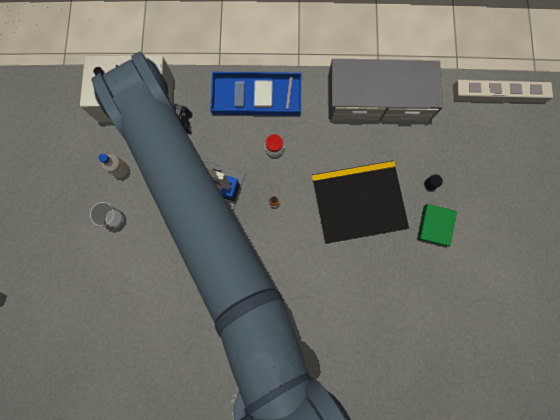

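```bash
python3 -m pendant '[[-1,[-0.001,0.004,-0.0153],[0,0,0]],[-1,[0,0,-0.0153],[0,0,0]],[-1,[0,0,-0.0153],[0,0,0]],[-1,[0,0,-0.0153],[0,0,0]],[-1,[0,0,-0.0153],[0,0,0]],[-1,[0,0,-0.0153],[0,0,0]],[-1,[0,0,-0.0153],[0,0,0]],[-1,[0,0,-0.0153],[0,0,0]],[-1,[0,0,0],[0,0,0]]]' 20
python3 - <<'E'
from h import *
goto([.616,.2065,.169],-ez,ex,1)
q=cam('scene')
cv2.imwrite('pics/s7c.png',cv2.resize(cv2.cvtColor(q['frame'],cv2.COLOR_RGB2BGR)[150:310,290:450],None,fx=3.7,fy=3.7,interpolation=cv2.INTER_CUBIC))
E
```

```text
time: 11.25
tool_pos: [0.6126, 0.2061, 0.1664]
orientation: [-2.508, -1.892, 0.01]
ft_force: [-1.3, -0.9, -0.6]
finger_gap: 0.0854
total [0.0034 0.0004 0.0026] [ 0.18 -0.3  -0.26] minrows 1 per row of 1 [0.0034 0.0004 0.0026] [ 0.18 -0.3  -0.26]
```

View pics/s7c.png

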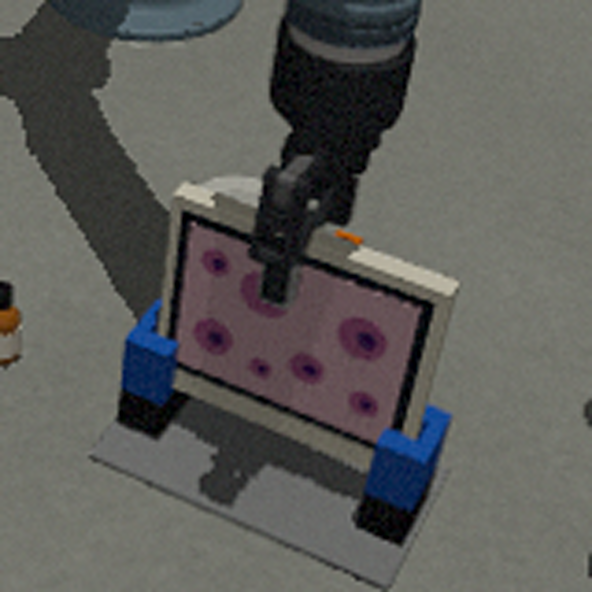

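```bash
python3 -m pendant '[[-0.5,[0.002,0.0005,0.002],[0,0,0]],[0,[0,0,0],[0,0,0]],[0.4,[0,0,0],[0,0,0]],[0.6,[0,0,0],[0,0,0]],[0.8,[0,0,0],[0,0,0]],[1,[0,0,0],[0,0,0]],[1,[0,0,0],[0,0,0]]]' 20;  python3 -m pendant '[[1,[0,0,0],[0,0,0]],[1,[0,0,0],[0,0,0]]]' 70
python3 - <<'E'
from h import *
goto([.616,.2065,.169],-ez,ex,1)
st()
q=cam('scene')
cv2.imwrite('pics/s8c.png',cv2.resize(cv2.cvtColor(q['frame'],cv2.COLOR_RGB2BGR)[150:310,290:450],None,fx=3.7,fy=3.7,interpolation=cv2.INTER_CUBIC))
E
```

```text
time: 11.88
tool_pos: [0.6174, 0.2063, 0.1724]
orientation: [2.512, 1.887, -0.002]
ft_force: [-3.2, -0.4, 3.8]
finger_gap: 0.0161
time: 12.05
tool_pos: [0.6176, 0.2064, 0.1725]
orientation: [2.511, 1.887, -0.001]
ft_force: [-4.1, -0.2, 5.9]
finger_gap: 0.0149
total [-0.0016  0.0001 -0.0035] [ 0.06 -0.01 -0.04] minrows 1 per row of 1 [-0.0016  0.0001 -0.0035] [ 0.06 -0.01 -0.04]
{'time': 12.05, 'joints': [0.0479, 0.5062, -0.5725, 1.6222, 0.2996, 1.1026, -0.8861], 'dq': [0.0005, 0.0002, 0.0002, -0.0008, 0.0014, -0.0006, 0.0003], 'joint_torque': [0.5065, -41.4418, -5.3115, -22.9844, 0.752, -1.1291, 0.0121], 'tool_pos': [0.6176, 0.2064, 0.1725], 'orientation': [2.5111, 1.8868, -0.0012], 'ft_force': [-4.0816, -0.1955, 5.8663], 'moment': [0.0962, 1.0575, -0.046], 'finger_gap': 0.0149}
[[ 0.278  0.96  -0.   ]
 [ 0.96  -0.278 -0.001]
 [-0.001  0.    -1.   ]]
```

View pics/s8c.png

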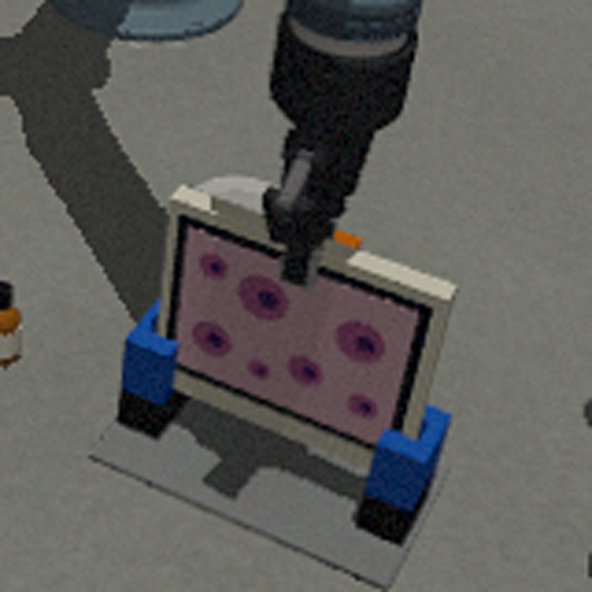

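The display is gripped at 15 mm. Lifting.

```bash
python3 -m pendant '[[1,[0,0,0.006],[0,0,0]],[1,[0,0,0.01],[0,0,0]],[1,[0,0,0.014],[0,0,0]],[1,[0,0,0.016],[0,0,0]],[1,[0,0,0.016],[0,0,0]],[1,[0,0,0.016],[0,0,0]],[1,[0,0,0.016],[0,0,0]],[1,[0,0,0.016],[0,0,0]],[1,[0,0,0],[0,0,0]],[1,[0,0,0],[0,0,0]]]' 80
python3 - <<'E'
from h import *
st()
q=cam('scene','s9');p=cam('top','t9')
E
```

```text
time: 12.93
tool_pos: [0.6194, 0.206, 0.2832]
orientation: [2.51, 1.885, 0.006]
ft_force: [-0.5, -0.4, -6.2]
finger_gap: 0.0146
{'time': 12.9333, 'joints': [0.0679, 0.4132, -0.5995, 1.5096, 0.2407, 1.2886, -0.8413], 'dq': [-0.0006, 0.0244, 0.0115, 0.0491, 0.0013, 0.0055, 0.0003], 'joint_torque': [0.0976, -46.2546, -6.3695, -28.9123, 0.0037, 0.0095, 0.0051], 'tool_pos': [0.6194, 0.206, 0.2832], 'orientation': [2.5097, 1.8847, 0.0055], 'ft_force': [-0.4707, -0.3982, -6.1743], 'moment': [-0.005, -0.032, 0.0612], 'finger_gap': 0.0146}
[[ 0.279  0.96   0.005]
 [ 0.96  -0.279 -0.   ]
 [ 0.001  0.005 -1.   ]]
```

View pics/s9.png

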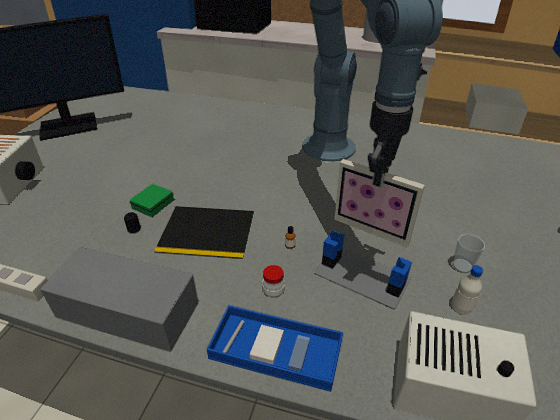

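View pics/t9.png

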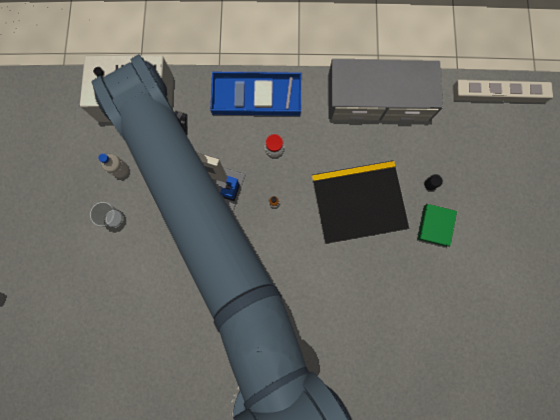

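Display is clear of the rack and the leg is still out. Carrying it to the mat.

```bash
python3 -m pendant '[[1,[-0.001,-0.01,0],[0,0,0.6]],[1,[-0.002,-0.02,0],[0,0,1.2]],[1,[-0.0028,-0.025,0],[0,0,1.5]],[1,[-0.0028,-0.025,0],[0,0,1.5]],[1,[-0.0028,-0.025,0],[0,0,1.5]],[1,[-0.0028,-0.025,0],[0,0,1.5]],[1,[-0.0028,-0.025,0],[0,0,1.5]],[1,[-0.0028,-0.025,0],[0,0,1.5]],[1,[-0.0028,-0.025,0],[0,0,1.5]],[1,[-0.0028,-0.025,0],[0,0,1.5]]]'; python3 -m pendant '[[1,[-0.0028,-0.025,0],[0,0,1.5]],[1,[-0.0028,-0.025,0],[0,0,1.5]],[1,[-0.0028,-0.025,0],[0,0,1.5]],[1,[-0.0028,-0.025,0],[0,0,1.5]],[1,[-0.0028,-0.025,0],[0,0,1.5]],[1,[-0.0028,-0.025,0],[0,0,1.5]],[1,[-0.0028,-0.025,0],[0,0,1.5]],[1,[-0.0028,-0.025,0],[0,0,1.5]],[1,[-0.001,-0.012,0],[0,0,1]],[1,[0,0,0],[0,0,0]]]';  python3 -m pendant '[[1,[0,0,0],[0,0,0]],[1,[0,0,0],[0,0,0]]]'
cat >> h.py <<'E'
M=np.array([.570,-.2386,0]);my=np.radians(10.9)
mx=np.array([np.cos(my),np.sin(my),0]);myv=np.array([-np.sin(my),np.cos(my),0])
tl=np.radians(25);zt=np.sin(tl)*mx-np.cos(tl)*ez;xd=np.cos(tl)*mx+np.sin(tl)*ez
E
python3 - <<'E'
from h import *
s=st()
goto([.570,-.2386,.25],-ez,mx)
goto([.570,-.2386,.25],zt,xd)
q=cam('scene','s10');p=cam('top','t10')
E
```

```text
time: 13.87
tool_pos: [0.5916, -0.0256, 0.2798]
orientation: [-2.265, -2.176, 0.003]
ft_force: [0.2, -0.5, -5.4]
finger_gap: 0.0147
time: 14.7
tool_pos: [0.5668, -0.2428, 0.2793]
orientation: [-2.016, -2.409, 0.006]
ft_force: [-0.9, -0.9, -5.5]
finger_gap: 0.0144
time: 14.87
tool_pos: [0.5694, -0.2342, 0.2805]
orientation: [-2.004, -2.418, -0.003]
ft_force: [0.3, 1.1, -6.2]
finger_gap: 0.0149
{'time': 14.8667, 'joints': [0.7231, 0.3238, -0.4926, 1.607, 0.1568, 1.2513, 0.3893], 'dq': [-0.0154, -0.0112, -0.0221, -0.004, 0.0024, 0.0001, 0.0014], 'joint_torque': [1.3672, -41.819, -2.9307, -28.3473, 0.2366, 0.0689, 0.0008], 'tool_pos': [0.5694, -0.2342, 0.2805], 'orientation': [-2.0039, -2.4176, -0.0028], 'ft_force': [0.2788, 1.0854, -6.2099], 'moment': [0.078, -0.0527, 0.0129], 'finger_gap': 0.0149}
[[-0.186  0.983 -0.   ]
 [ 0.983  0.186  0.002]
 [ 0.002  0.    -1.   ]]
total [ 0.0006 -0.0044 -0.0305] [-0.13 -0.    0.21] minrows 1 per row of 1 [ 0.0006 -0.0044 -0.0305] [-0.13 -0.    0.21]
total [ 0.0006 -0.0044 -0.0305] [  4.55 -24.56   0.18] minrows 4 per row of 4 [ 0.0002 -0.0011 -0.0076] [ 1.14 -6.14  0.04]
```

View pics/s10.png

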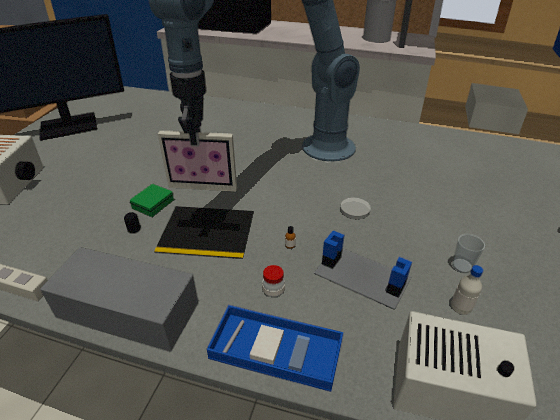

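View pics/t10.png

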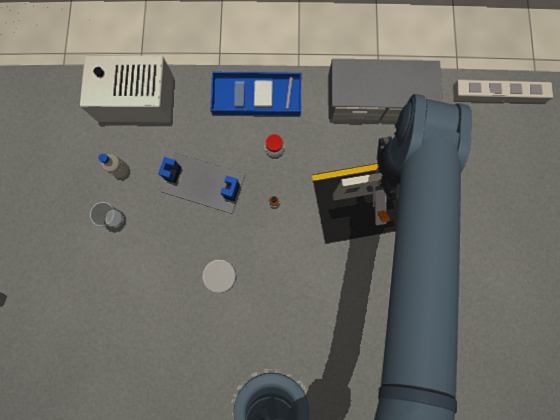

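```bash
python3 -m pendant '[[1,[0,-0.0005,-0.006],[0.57,-3.07,0]],[1,[0,-0.0005,-0.006],[0.57,-3.07,0]],[1,[0,-0.0005,-0.006],[0.57,-3.07,0]],[1,[0,-0.0005,-0.006],[0.57,-3.07,0]],[1,[0,-0.0005,-0.006],[0.57,-3.07,0]],[1,[0,-0.0005,-0.006],[0.57,-3.07,0]],[1,[0,-0.0005,-0.006],[0.57,-3.07,0]],[1,[0,-0.0005,-0.006],[0.57,-3.07,0]],[1,[0,0,0],[0,0,0]],[1,[0,0,0],[0,0,0]]]'
python3 - <<'E'
from h import *
s=st()
goto([.570,-.2386,.16],zt,xd,6)
q=cam('scene');p=cam('top')
cv2.imwrite('pics/s11c.png',cv2.resize(cv2.cvtColor(q['frame'],cv2.COLOR_RGB2BGR)[80:270,110:290],None,fx=3.1,fy=3.1,interpolation=cv2.INTER_CUBIC))
cv2.imwrite('pics/t11c.png',cv2.resize(cv2.cvtColor(p['frame'],cv2.COLOR_RGB2BGR)[140:260,290:450],None,fx=4,fy=4,interpolation=cv2.INTER_CUBIC))
for n in ['leg_foot','display_heel','display_center','leg_tab']:
  for c,k in ((p,'t'),(q,'s')):
    print(n,k,[(np.round(d['uv'],1),round(d['score'],2)) for d in finder.landmark_of(c,n)[:2]])
t=s['tool_pos'];Rt=R.from_rotvec(s['orientation']).as_matrix()
xd2=Rt[:,1];zd=-Rt[:,2];c=t-.0525*zd;
hinge=c-.016*xd2+.032*zd;foot=hinge+.1005*(-np.sin(.873)*xd2-np.cos(.873)*zd);heel=c-.008*xd2-.08*zd
for n,x in (('c',c),('heel',heel),('foot',foot)): print(n,x.round(4),proj(p,x).round(1),proj(q,x).round(1))
E
```

```text
time: 15.8
tool_pos: [0.5676, -0.2388, 0.2322]
orientation: [1.805, 2.176, 0.479]
ft_force: [-0.1, -0.4, -5.6]
finger_gap: 0.0147
{'time': 15.8, 'joints': [0.9834, 0.1907, -0.566, 1.9395, -0.2315, 0.7001, 0.7817], 'dq': [-0.0201, 0.0017, -0.0075, -0.0607, -0.0042, -0.0184, -0.0013], 'joint_torque': [0.4662, -32.8851, -2.7808, -27.2573, -1.0719, -1.6476, 0.0579], 'tool_pos': [0.5676, -0.2388, 0.2322], 'orientation': [1.8048, 2.1762, 0.4788], 'ft_force': [-0.0553, -0.431, -5.6116], 'moment': [-0.2835, 1.0417, -0.0145], 'finger_gap': 0.0147}
[[-0.185  0.892  0.412]
 [ 0.983  0.168  0.078]
 [ 0.001  0.419 -0.908]]
total [ 0.0024  0.0002 -0.0722] [-0.   -0.23  0.23] minrows 2 per row of 6 [ 0.0004  0.     -0.012 ] [-0.   -0.04  0.04]
leg_foot t [(array([361.8, 200.6]), 0.72), (array([370.9, 211.9]), 0.65)]
leg_foot s []
display_heel t [(array([363.1, 176.1]), 0.9)]
display_heel s []
display_center t [(array([368.8, 178.9]), 0.58), (array([359.3, 199.3]), 0.34)]
display_center s [(array([197.1, 181. ]), 0.83), (array([467.1, 252.2]), 0.35)]
leg_tab t [(array([374. , 215.2]), 0.63)]
leg_tab s []
c [ 0.5892 -0.2347  0.1845] [[371.8 179. ]] [[197.4 180.4]]
heel [ 0.615  -0.2298  0.1085] [[363.5 175.8]] [[198.4 210.5]]
foot [ 0.5197 -0.2478  0.1159] [[371.7 211.9]] [[207.  186.6]]
```

View pics/s11c.png

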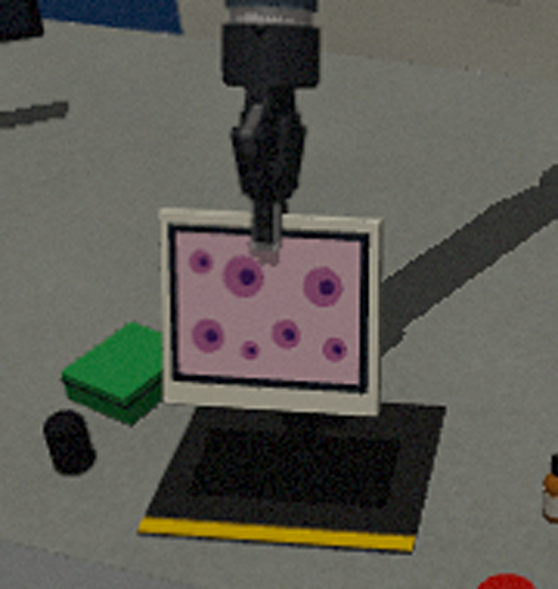

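View pics/t11c.png

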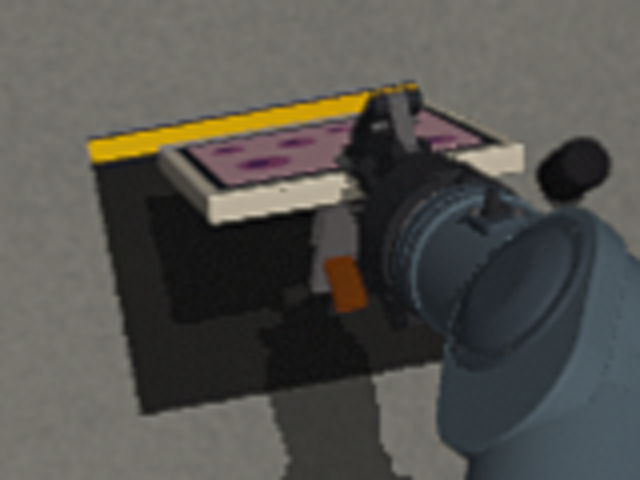

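The finder's heel, foot and centre points match my predictions within 1–3 px, and the panel is tilted above the mat. Lowering.

```bash
python3 -m pendant '[[1,[0.0003,0,-0.008],[0,0,0]],[1,[0.0003,0,-0.013],[0,0,0]],[1,[0.0003,0,-0.013],[0,0,0]],[1,[0.0003,0,-0.013],[0,0,0]],[1,[0.0003,0,-0.013],[0,0,0]],[1,[0.0003,0,-0.013],[0,0,0]],[1,[0.0003,0,-0.01],[0,0,0]],[1,[0.0003,0,-0.007],[0,0,0]],[1,[0,0,0],[0,0,0]],[1,[0,0,0],[0,0,0]]]'
python3 - <<'E'
from h import *
s=st()
goto([.570,-.2386,.1265],zt,xd,6)
t=s['tool_pos'];Rt=R.from_rotvec(s['orientation']).as_matrix()
xd2=Rt[:,1];zd=-Rt[:,2];c=t-.0525*zd;
hinge=c-.016*xd2+.032*zd;foot=hinge+.1005*(-np.sin(.873)*xd2-np.cos(.873)*zd);heel=c-.008*xd2-.08*zd
for n,x in (('c',c),('heel',heel),('foot',foot)): print(n,x.round(4),'mat',np.dot(x-M,mx).round(4),np.dot(x-M,myv).round(4))
E
```

```text
time: 17.13
tool_pos: [0.572, -0.2401, 0.1433]
orientation: [1.803, 2.171, 0.482]
ft_force: [0.7, -0.6, -5.5]
finger_gap: 0.0148
{'time': 17.1333, 'joints': [0.9478, 0.3227, -0.5465, 2.005, -0.184, 0.509, 0.7843], 'dq': [0.0035, -0.0207, -0.0068, -0.0214, -0.004, -0.0053, -0.001], 'joint_torque': [0.0387, -35.9104, -4.6036, -23.9717, -0.7839, -1.622, -0.0025], 'tool_pos': [0.572, -0.2401, 0.1433], 'orientation': [1.803, 2.1713, 0.4818], 'ft_force': [0.6554, -0.5728, -5.5473], 'moment': [-0.2076, 1.0134, -0.0261], 'finger_gap': 0.0148}
[[-0.184  0.89   0.416]
 [ 0.983  0.167  0.077]
 [-0.001  0.423 -0.906]]
total [-0.002   0.0015 -0.0168] [0.03 0.06 0.32] minrows 1 per row of 6 [-0.0003  0.0002 -0.0028] [0.   0.01 0.05]
c [ 0.5938 -0.236   0.0958] mat 0.0239 -0.002
heel [ 0.62   -0.2312  0.0199] mat 0.0505 -0.0022
foot [ 0.5246 -0.249   0.0269] mat -0.0466 -0.0016
```

```bash
python3 -m pendant '[[1,[-0.0003,0,-0.003],[0,0,0]],[1,[-0.0003,0,-0.003],[0,0,0]],[1,[-0.0003,0,-0.002],[0,0,0]],[1,[0,0,-0.002],[0,0,0]],[1,[0,0,-0.002],[0,0,0]],[1,[0,0,-0.001],[0,0,0]],[1,[0,0,0],[0,0,0]],[1,[0,0,0],[0,0,0]]]'; python3 -m pendant '[[1,[0,0,-0.001],[0,0,0]],[1,[0,0,0],[0,0,0]]]';python3 -m pendant '[[1,[0,0,-0.001],[0,0,0]],[1,[0,0,0],[0,0,0]]]';python3 -m pendant '[[1,[0,0,-0.001],[0,0,0]],[1,[0,0,0],[0,0,0]]]'
```

```text
time: 17.8
tool_pos: [0.5712, -0.2401, 0.1307]
orientation: [1.802, 2.171, 0.481]
ft_force: [0.7, 0.1, -6.3]
finger_gap: 0.0147
time: 17.97
tool_pos: [0.5712, -0.2402, 0.1298]
orientation: [1.802, 2.171, 0.481]
ft_force: [-0.1, -0.3, -6.3]
finger_gap: 0.0147
time: 18.13
tool_pos: [0.5711, -0.2402, 0.1286]
orientation: [1.802, 2.171, 0.481]
ft_force: [0.4, 1.0, -5.3]
finger_gap: 0.0144
time: 18.3
tool_pos: [0.571, -0.2402, 0.1275]
orientation: [1.802, 2.171, 0.481]
ft_force: [0.0, -0.6, -6.1]
finger_gap: 0.0147
```

```bash
python3 -m pendant '[[1,[0,0,-0.001],[0,0,0]],[1,[0,0,0],[0,0,0]]]'; python3 -m pendant '[[1,[0,0,-0.001],[0,0,0]],[1,[0,0,0],[0,0,0]]]';python3 -m pendant '[[1,[0,0,-0.001],[0,0,0]],[1,[0,0,0],[0,0,0]]]'
```

```text
time: 18.47
tool_pos: [0.5713, -0.2403, 0.1273]
orientation: [1.802, 2.171, 0.481]
ft_force: [-2.5, 0.3, -1.7]
finger_gap: 0.0144
time: 18.63
tool_pos: [0.5715, -0.2404, 0.1272]
orientation: [1.801, 2.171, 0.481]
ft_force: [-6.4, 1.2, 4.3]
finger_gap: 0.0146
time: 18.8
tool_pos: [0.5717, -0.2404, 0.1272]
orientation: [1.801, 2.171, 0.481]
ft_force: [-9.2, 2.2, 11.7]
finger_gap: 0.0146
```

```bash
python3 -m pendant '[[1,[0,0,0.0015],[0,0,0]],[1,[0,0,0],[0,0,0]]]'
python3 - <<'E'
from h import *
s=st()
t=s['tool_pos'];Rt=R.from_rotvec(s['orientation']).as_matrix()
xd2=Rt[:,1];zd=-Rt[:,2];c=t-.0525*zd;
hinge=c-.016*xd2+.032*zd;foot=hinge+.1005*(-np.sin(.873)*xd2-np.cos(.873)*zd);heel=c-.008*xd2-.08*zd
for n,x in (('c',c),('heel',heel),('foot',foot)): print(n,x.round(4),'mat',np.dot(x-M,mx).round(4),np.dot(x-M,myv).round(4))
q=cam('scene');p=cam('top')
cv2.imwrite('pics/s12c.png',cv2.resize(cv2.cvtColor(q['frame'],cv2.COLOR_RGB2BGR)[80:270,110:290],None,fx=3.1,fy=3.1,interpolation=cv2.INTER_CUBIC))
cv2.imwrite('pics/t12c.png',cv2.resize(cv2.cvtColor(p['frame'],cv2.COLOR_RGB2BGR)[140:260,290:450],None,fx=4,fy=4,interpolation=cv2.INTER_CUBIC))
E
```

```text
time: 18.97
tool_pos: [0.5717, -0.2408, 0.127]
orientation: [1.801, 2.169, 0.481]
ft_force: [-3.2, -0.5, -0.0]
finger_gap: 0.0142
{'time': 18.9667, 'joints': [0.942, 0.348, -0.5411, 2.0164, -0.1751, 0.4718, 0.7869], 'dq': [0.0016, 0.0051, 0.0057, -0.0048, -0.0002, -0.0014, -0.0001], 'joint_torque': [-0.9779, -34.7777, -5.3992, -22.3425, -0.6936, -1.6286, 0.0171], 'tool_pos': [0.5717, -0.2408, 0.127], 'orientation': [1.8009, 2.1693, 0.4809], 'ft_force': [-3.1886, -0.5453, -0.0323], 'moment': [-0.0215, 0.9993, 0.0327], 'finger_gap': 0.0142}
[[-0.183  0.89   0.418]
 [ 0.983  0.167  0.075]
 [-0.003  0.425 -0.905]]
c [ 0.5937 -0.2369  0.0795] mat 0.0236 -0.0028
heel [ 0.62   -0.2322  0.0037] mat 0.0503 -0.0032
foot [ 0.5245 -0.25    0.0105] mat -0.0468 -0.0026
```

View pics/s12c.png

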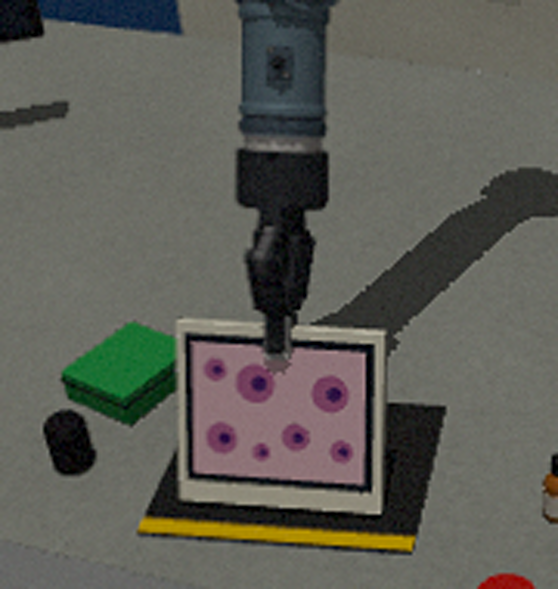

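View pics/t12c.png

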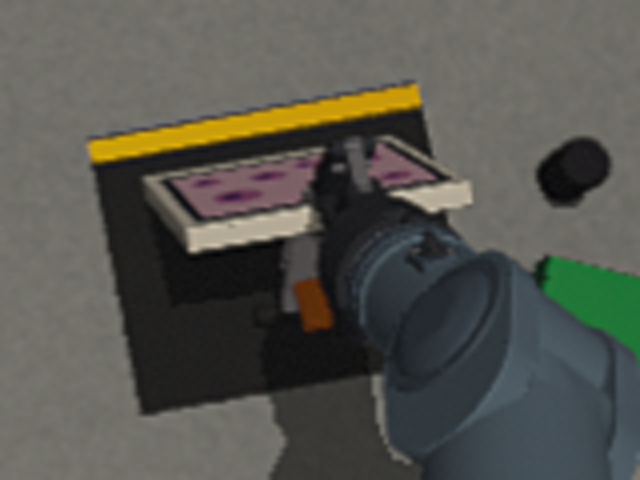

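Contact is confirmed with both the heel and the foot at mat height. I'll relax the grip, open, and back off along the tool axis.

```bash
python3 -m pendant '[[1,[0,0,0],[0,0,0]],[1,[0,0,0],[0,0,0]]]' 20; python3 -m pendant '[[0.55,[0,0,0],[0,0,0]],[0.5,[0,0,0],[0,0,0]],[0.3,[0,0,0],[0,0,0]],[0,[0,0,0],[0,0,0]],[0,[0,0,0],[0,0,0]],[0,[0,0,0],[0,0,0]]]'
python3 - <<'E'
from h import *
s=st();print('back dir',(-zt).round(3))
q=cam('scene');p=cam('top')
cv2.imwrite('pics/s13c.png',cv2.resize(cv2.cvtColor(q['frame'],cv2.COLOR_RGB2BGR)[80:270,110:290],None,fx=3.1,fy=3.1,interpolation=cv2.INTER_CUBIC))
cv2.imwrite('pics/t13c.png',cv2.resize(cv2.cvtColor(p['frame'],cv2.COLOR_RGB2BGR)[140:260,290:450],None,fx=4,fy=4,interpolation=cv2.INTER_CUBIC))
E
```

```text
time: 19.23
tool_pos: [0.5718, -0.2408, 0.127]
orientation: [1.801, 2.17, 0.481]
ft_force: [-4.3, 0.1, 3.4]
finger_gap: 0.0148
time: 19.73
tool_pos: [0.5716, -0.2401, 0.1264]
orientation: [1.801, 2.171, 0.482]
ft_force: [0.3, -0.6, -0.9]
finger_gap: 0.0428
{'time': 19.7333, 'joints': [0.9417, 0.3489, -0.5414, 2.0166, -0.1752, 0.4722, 0.7869], 'dq': [0.0007, -0.0004, 0.0002, 0.0011, -0.0007, 0.0027, -0.001], 'joint_torque': [-0.0085, -34.0678, -4.3586, -20.9164, -0.481, -1.0821, -0.0], 'tool_pos': [0.5716, -0.2401, 0.1264], 'orientation': [1.8014, 2.1707, 0.4818], 'ft_force': [0.2603, -0.5857, -0.8962], 'moment': [-0.0887, 0.4574, -0.0221], 'finger_gap': 0.0428}
[[-0.184  0.89   0.417]
 [ 0.983  0.167  0.077]
 [-0.002  0.424 -0.906]]
back dir [-0.415 -0.08   0.906]
```

View pics/s13c.png

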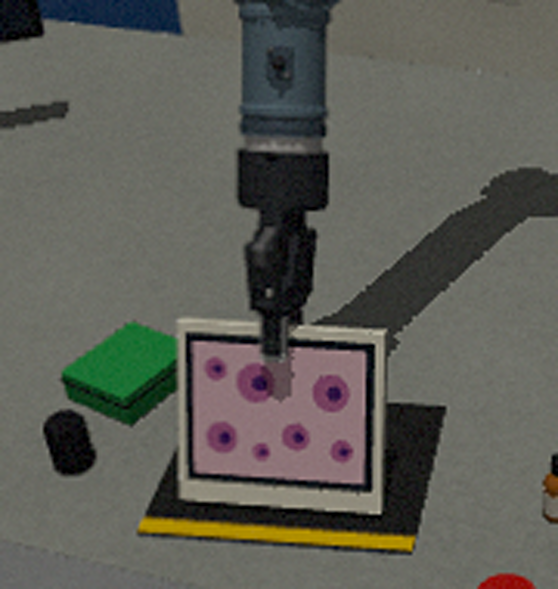

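View pics/t13c.png

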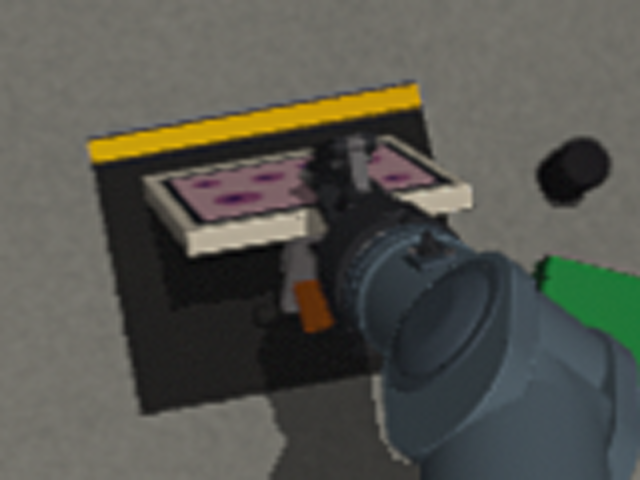

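The display stands by itself and did not move when the jaws opened. Retreating.

```bash
python3 -m pendant '[[0,[-0.0042,-0.0008,0.0091],[0,0,0]],[0,[-0.0062,-0.0012,0.0136],[0,0,0]],[0,[-0.0083,-0.0016,0.0181],[0,0,0]],[0,[-0.0083,-0.0016,0.0181],[0,0,0]],[0,[-0.0083,-0.0016,0.0181],[0,0,0]],[0,[-0.0104,-0.002,0.0227],[0,0,0]],[0,[-0.0104,-0.002,0.0227],[0,0,0]],[0,[-0.0104,-0.002,0.0227],[0,0,0]],[0,[0,0,0],[0,0,0]],[0,[0,0,0],[0,0,0]]]'
python3 -m pendant '[[0,[-0.02,0,0.01],[0,0,0]],[0,[-0.03,0,0.01],[0,0,0]],[0,[-0.03,0,0],[0,0,0]],[0,[-0.02,0,0],[0,0,0]],[0,[0,0,0],[0,0,0]],[0,[0,0,0],[0,0,0]]]'
python3 - <<'E'
from h import *
st()
q=cam('scene','s14');p=cam('top','t14')
for n in ['leg_foot','display_heel','display_center','leg_tab']:
  for c,k in ((p,'t'),(q,'s')):
    print(n,k,[(np.round(d['uv'],1),round(d['score'],2)) for d in finder.landmark_of(c,n)[:2]])
zd=-zt;heel=M+.0503*mx-.0032*myv+.003*ez;c=heel+.008*xd+.08*zd;foot=heel-.097*mx+.007*ez
for n,x in (('c',c),('heel',heel),('foot',foot)): print(n,x.round(4),proj(p,x).round(1),proj(q,x).round(1))
cv2.imwrite('pics/t14c.png',cv2.resize(cv2.cvtColor(p['frame'],cv2.COLOR_RGB2BGR)[140:260,290:450],None,fx=4,fy=4,interpolation=cv2.INTER_CUBIC))
E
```

```text
time: 20.67
tool_pos: [0.5049, -0.2542, 0.2737]
orientation: [1.8, 2.167, 0.479]
ft_force: [-0.4, -0.3, -0.2]
finger_gap: 0.0424
time: 21.17
tool_pos: [0.4036, -0.2527, 0.2902]
orientation: [1.805, 2.17, 0.481]
ft_force: [0.7, -0.1, 0.0]
finger_gap: 0.043
{'time': 21.1667, 'joints': [1.2292, -0.1552, -0.4816, 2.1238, -0.5214, 0.9468, 1.1911], 'dq': [-0.016, 0.0254, -0.0319, -0.0394, -0.006, -0.0086, -0.0028], 'joint_torque': [0.5318, -16.3186, 2.231, -25.2355, -1.0411, -0.4786, 0.0337], 'tool_pos': [0.4036, -0.2527, 0.2902], 'orientation': [1.8052, 2.1705, 0.4811], 'ft_force': [0.6802, -0.1375, 0.0376], 'moment': [-0.047, 0.3967, 0.0146], 'finger_gap': 0.043}
[[-0.182  0.891  0.416]
 [ 0.983  0.165  0.077]
 [-0.     0.423 -0.906]]
leg_foot t [(array([361.8, 216.2]), 0.74)]
leg_foot s []
display_heel t [(array([354.2, 183. ]), 0.78)]
display_heel s [(array([200.6, 240.3]), 0.79), (array([287.7, 240.3]), 0.63)]
display_center t []
display_center s [(array([197.6, 212.7]), 0.85)]
leg_tab t []
leg_tab s [(array([468.9, 287.5]), 0.39)]
c [ 0.5939 -0.2373  0.0789] [[364.3 186.2]] [[200.5 214. ]]
heel [ 0.62   -0.2322  0.003 ] [[357.2 182.8]] [[201.4 241.8]]
foot [ 0.5247 -0.2506  0.01  ] [[364.7 215.8]] [[209.3 217.4]]
```

View pics/s14.png

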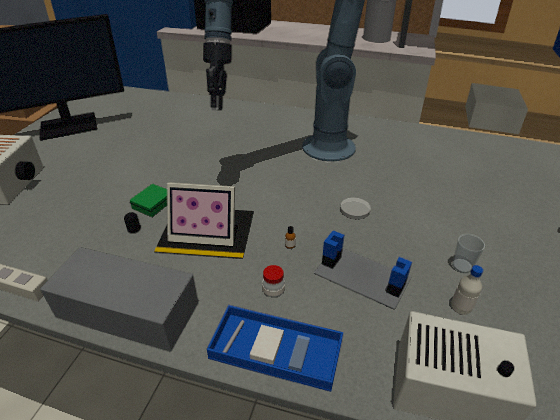

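View pics/t14c.png

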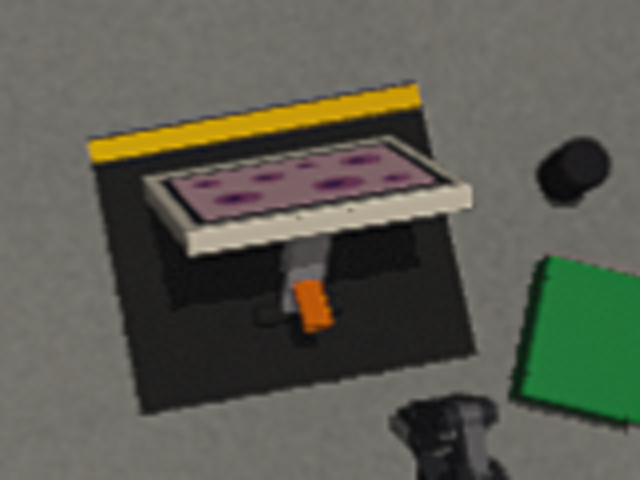

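The display stands square on the mat and the gripper is clear. Handing in.

Run:
```python
from h import *
print(order.job_done())
```

```text
the job is handed in; nothing more can be done
None
```

I handed the job in after about 21.5 s of the 54 s allowed; no verdict is reported back. I pulled the orange tab until the leg snapped out, lifted the display by its top edge and set it on the mat. It was lowered 1 mm at a time until it touched, then released, and it did not visibly move when the jaws opened.

Last checks before handing in:
- **Stance:** The display stands by itself, square to the mat, with the screen facing the yellow stripe. From the tool pose at release it leans about 25 degrees. The lower back edge is about 50 mm onto the striped half, the foot bar about 47 mm onto the other half, and the middle about 3 mm off the mat's middle line.
- **Leg:** It looks locked in the pictures taken in the rack, on lifting and after release. I could not read the joint directly. In the rack, the foot bar was within about 2 px of the fully-out position.
- **Clearance:** The gripper is well clear of the display. In the last scene picture the bystanders stand where they started; I did not re-measure them.
- **Disagreement:** In the top picture the network put the lower edge and foot about 3 px (roughly 8 mm) further to the robot's left than I calculated. In the scene picture it agreed within about 3 px. The limit is 40 mm, so I left it. After release, each camera's network missed at least one of the display and leg points.

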